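Tip the two shoe-care cartons down into their outlines

TASK

Two shoe-care cartons stand on end on the bench and are too tall to go under the lid. Push each one gently high up with the fingertips, tipping it over onto its mat so that it comes to lie flat on its broad face, wholly inside the outline of its own colour, in either order. Do not pinch, lift or press hard on the cartons, and leave everything else on the bench where it is.

Things in the scene. Friction and masses are not known exactly. Their poses are not given: they have to be found in the camera images.
- blue_mat: flat grey-green mat, 3 mm thick, fixed, with an outline in blue, 200 mm long (x) by 120 mm wide (y), to the outside of its 5 mm line. Origin at the outline's centre, at bench height; x points from the carton's end to the far end. The mat reaches 70 mm past the outline at the carton's end, 12 mm elsewhere
- blue_carton: blue box, 36 mm thick (x), 60 wide (y), 150 tall (z), 220 g +-30%, cream bands, on end on its mat. Origin: centre of the end it stands on; x within 6 deg of the mat's x. Its front (+x) foot edge is 12 to 28 mm inside the outline's near line: tipped over that edge along its own x, without sliding, it lands inside. Pushed near the foot it slides
- blue_carton_c0 (a point): corner of the blue carton's front (+x) face on its -y side at the foot end; the four corners must end inside the blue outline
- blue_carton_c1 (a point): corner of the blue carton's front (+x) face on its +y side at the foot end; the four corners must end inside the blue outline
- blue_carton_c2 (a point): corner of the blue carton's front (+x) face on its -y side at the top end; the four corners must end inside the blue outline
- blue_carton_c3 (a point): corner of the blue carton's front (+x) face on its +y side at the top end; the four corners must end inside the blue outline
- ochre_mat: flat grey-green mat, 3 mm thick, fixed, with an outline in ochre, 174 mm long (x) by 124 mm wide (y), to the outside of its 5 mm line. Origin at the outline's centre, at bench height; x points from the carton's end to the far end. The mat reaches 70 mm past the outline at the carton's end, 12 mm elsewhere
- ochre_carton: ochre box, 38 mm thick (x), 64 wide (y), 124 tall (z), 200 g +-30%, cream bands, on end on its mat. Origin: centre of the end it stands on; x within 6 deg of the mat's x. Its front (+x) foot edge is 12 to 28 mm inside the outline's near line: tipped over that edge along its own x, without sliding, it lands inside. Pushed near the foot it slides
- ochre_carton_c0 (a point): corner of the ochre carton's front (+x) face on its -y side at the foot end; the four corners must end inside the ochre outline
- ochre_carton_c1 (a point): corner of the ochre carton's front (+x) face on its +y side at the foot end; the four corners must end inside the ochre outline
- ochre_carton_c2 (a point): corner of the ochre carton's front (+x) face on its -y side at the top end; the four corners must end inside the ochre outline
- ochre_carton_c3 (a point): corner of the ochre carton's front (+x) face on its +y side at the top end; the four corners must end inside the ochre outline
- boot_tree_left: blond birch boot tree lying on its side, toe block (72 mm thick) and heel block (60 mm wide) joined by a steel rod, 260 mm long, brass knob on the heel, about 86 mm tall. Bystander. Origin under its middle
- boot_tree_right: the other blond birch boot tree of the pair, the same size. Bystander. Origin under its middle
- button_hook: button hook with a dark horn handle and a steel hook, 210 mm long, 19 mm thick, lying flat. Bystander. Origin under its middle
- shoehorn: red enamel shoehorn, 190 mm long, about 33 mm wide and 10 mm tall, lying flat. Bystander. Origin under its middle
- pewter_tray: small oval grey pewter tray, 200 x 120 mm, 14 mm tall. Bystander. Origin under its centre
- polish_tin: round brown and steel polish tin, 62 mm across, 24 mm tall, on the bench between the two mats. Bystander. Origin under its centre
- shoe_brush: dark wooden shoe brush lying on its bristles, 150 x 48 mm, 42 mm tall. Bystander. Origin under its centre
Mind the look-alikes: they are no part of the job. What is shaped like the blue_carton but turquoise is not meant.

How it is judged:
At the end, for the whole second after the job is handed in: Each carton lies at rest flat on a broad face on its own mat (within 0.1 rad, resting on the mat within 6 mm), with all four listed corners within the outside edge of the outline of its colour (x of blue_carton_c0 in the frame of blue_mat between -0.1 and 0.1 m and y of blue_carton_c0 in the frame of blue_mat between -0.06 and 0.06 m and x of blue_carton_c1 in the frame of blue_mat between -0.1 and 0.1 m and y of blue_carton_c1 in the frame of blue_mat between -0.06 and 0.06 m and x of blue_carton_c2 in the frame of blue_mat between -0.1 and 0.1 m and y of blue_carton_c2 in the frame of blue_mat between -0.06 and 0.06 m and x of blue_carton_c3 in the frame of blue_mat between -0.1 and 0.1 m and y of blue_carton_c3 in the frame of blue_mat between -0.06 and 0.06 m and angle between the x axis of blue_carton and the z axis of blue_mat, either way round below 0.1 rad and height (world z) of blue_carton below 0.027 m and linear speed of each of blue_carton, ochre_carton below 0.01 m/s and angular speed of each of blue_carton, ochre_carton below 0.1 rad/s and x of ochre_carton_c0 in the frame of ochre_mat between -0.087 and 0.087 m and y of ochre_carton_c0 in the frame of ochre_mat between -0.062 and 0.062 m and x of ochre_carton_c1 in the frame of ochre_mat between -0.087 and 0.087 m and y of ochre_carton_c1 in the frame of ochre_mat between -0.062 and 0.062 m and x of ochre_carton_c2 in the frame of ochre_mat between -0.087 and 0.087 m and y of ochre_carton_c2 in the frame of ochre_mat between -0.062 and 0.062 m and x of ochre_carton_c3 in the frame of ochre_mat between -0.087 and 0.087 m and y of ochre_carton_c3 in the frame of ochre_mat between -0.062 and 0.062 m and angle between the x axis of ochre_carton and the z axis of ochre_mat, either way round below 0.1 rad and height (world z) of ochre_carton below 0.028 m); the robot touches nothing.
It fails at once if the blue carton is lifted: the middle of its foot end more than 50 mm above the bench, or the carton's top end more than 175 mm (height (world z) of blue_carton above 0.05 m or height (world z) of any of blue_carton_c2, blue_carton_c3 above 0.175 m).
It fails at once if the ochre carton is lifted: the middle of its foot end more than 50 mm above the bench, or the carton's top end more than 149 mm (height (world z) of ochre_carton above 0.05 m or height (world z) of any of ochre_carton_c2, ochre_carton_c3 above 0.149 m).
It fails at once if a carton is pinched or pressed hard (more than 15 N from the fingers) (contact force between the fingers and blue_carton above 15 N or contact force between the fingers and ochre_carton above 15 N).
It fails at once if a bystander (boot trees, button hook, shoehorn, tray, tin, brush) is shifted more than 15 mm (distance of any of boot_tree_left, boot_tree_right, button_hook, shoehorn, pewter_tray, polish_tin, shoe_brush from where it was at the start of the episode above 0.015 m).
It also fails if it takes over 38 s, if anything falls off the work surface, if the arm or the gripper's body presses on something with over 40 N, if the wrist force passes 120 N, or if a joint passes its speed limit or range.

ROBOT

A 7-joint arm with a two-finger parallel gripper is mounted at the origin on the work surface. World frame = base frame: x ahead of the robot, y to its left, z up, the work surface at z = 0. Lengths are in m, angles in rad, forces in N, time in s.
With the tool pointing down it reaches from about 0.425 to 0.875 m from the base axis. Payload 4.7 kg.
Tool frame: the origin (TCP) lies between the finger pads; the fingertips stand 14 mm ahead of it and the grasp point (between the pads) lies 5 mm behind it; y points along the fingers, z is the direction in which the jaws open and shut, and the axes are right-handed (so a half turn about y gives the same grasp; the last joint's range is limited). The gripper opens to 87 mm and grips with 3 to 60 N. Pads are 19 mm wide; open, the fingers measure 117 mm over their backs; the gripper's body (75 mm by 190 mm) begins 51 mm behind the grasp point.
Start: joints at [1.328, 0.321, -0.07, 1.45, 0.023, 1.371, -0.057], TCP at [0.165, -0.629, 0.237] pointing down, gripper open.
Joint ranges: [-2.86, 2.86], [-0.3, 2.09], [-1.38, 1.24], [0.06, 2.45], [-1.56, 4.7], [0.09, 2.05], [-2.69, 2.69]. Speed limits (rad/s): [2.57, 2.57, 3.14, 3.14, 3.14, 3.14, 3.14].

INTERFACE

Orientations are given as a unit quaternion [x, y, z, w].
In Python, from rig import * gives the robot as it stands. The module is installed in compiled form; this text tells all that it offers.
- The arm moves only by the tool play_rows, never from a script. Its argument "moves" is a list of rows, each an object with "twist": the turn, a rotation vector about the tool's x, y, z in rad, a list of three; "translation": the shift along the tool's x, y, z in mm, a list of three; "jaw": the finger opening in mm, from 0 to 87. A call has 1 to 10 rows; each row shifts and turns the commanded pose from where the row before left it, along the tool's axes as they then stand; what a row does not reach is not made up. A row lasts 1/8 s, in which the tool goes at most 62.5 mm and 10.7 degrees, less where a joint would pass 70% of its speed; a pose out of reach is approached as far as the arm can. A call with a gripper value outside its range is refused whole. The fingers move at their own pace and stop on an object; the grip force is fixed at half the most. Time passes only in rows, so rows that do not move let the fingers close. It gives the time, the measured TCP pose, the force and the opening at its end, in the units of the state.
- get_obs(): the state, without advancing time (a new reading comes with each control period).
- capture(name): name is "scene" or "side" or "wrist"; returns (picture, depth): 400x640x3 uint8, blue, green, red; 400x640 float32, m along the optical axis (not along the pixel's ray), 0 where there is no reading.
- calibration(name): a dict with "intrinsics" (3x3 intrinsics, pixels), "cam_to_world" (4x4, takes a point from camera to world coordinates); the wrist camera has in their place "T_tool_cam" (4x4, takes a point from camera to tool coordinates, whose origin is the TCP and whose axes are the tool frame's). Camera axes: x right, y up, looking along -z (the intrinsics and any distortion apply to the point x, -y, -z); pixel columns grow to the right and rows downward; lengths in m; the calibration is good to about 2 mm. A picture is of the moment at which its call begins: read the wrist's pose just before it. calibration takes no time and is no camera call.
- close_job(): hands the job in, once; it reports no verdict.
The state is a dict: "time_s": time; "q": joint angles; "qd": joint speeds; "tau": joint torques, N m; "tool_pos": TCP position; "orientation": TCP orientation; "wrist_force": force on the tool from outside, world axes, zero at the start; "ft_torque": the same for the moment, N m; "gripper_width": finger opening in m.
Only numpy, scipy, OpenCV 4.12 (cv2) and the standard library are available. Lean on these libraries where they do the work, as an engineer would, in place of code of your own. Each camera call takes 0.05 s, during which the arm holds its last target.

## Working session

There is one attempt and no reset: what is moved stays moved. The work goes in short steps, Python scripts to look and compute and a tool call to move; the robot and the scene stay as the last step left them, time stands still between calls to the robot, and variables do not carry over. Pictures are saved under pics/ and viewed, and the job is handed in when it is done.

Besides the shell and the picture viewer there is one more tool, called by a JSON object that holds its "api" and its "payload", one argument or row to a line. play_rows: Moves the arm, as the interface text tells. Its arguments: {"type":"object","properties":{"moves":{"type":"array"}},"required":["moves"]}

```bash
mkdir -p pics
python3 - <<'E'
from rig import *
import cv2,numpy as np
np.set_printoptions(precision=4,suppress=True)
o=get_obs();print(o)
for n in("scene","side"):
    p,d=capture(n);cv2.imwrite(f"pics/{n}0.png",p);np.savez(f"{n}0.npz",p=p,d=d,**calibration(n));print(n,calibration(n))
E
```

```text
{'time_s': 0.0, 'q': array([ 1.3281,  0.3218, -0.0701,  1.4517,  0.0226,  1.3708, -0.0569]), 'qd': array([-0.0003, -0.0009, -0.0001, -0.0009, -0.0007,  0.0015, -0.0025]), 'tau': array([  0.0001, -49.1292,  -0.4038, -31.2526,  -0.064 ,   0.0438,
         0.0001]), 'tool_pos': array([ 0.1649, -0.6282,  0.2355]), 'orientation': array([-0.0907,  0.7019, -0.7006,  0.0904]), 'wrist_force': array([ 0.3369, -0.1042,  0.3074]), 'ft_torque': array([-0.0793,  0.0238,  0.0018]), 'gripper_width': 0.08702135481779695}
scene {'intrinsics': array([[404.8523,   0.    , 314.906 ],
       [  0.    , 404.8523, 203.7153],
       [  0.    ,   0.    ,   1.    ]]), 'cam_to_world': array([[-0.201 , -0.7536,  0.6259,  1.3995],
       [ 0.9796, -0.1565,  0.1261,  0.1555],
       [ 0.0029,  0.6385,  0.7696,  1.1852],
       [ 0.    ,  0.    ,  0.    ,  1.    ]])}
side {'intrinsics': array([[369.304 ,   0.    , 324.9987],
       [  0.    , 369.304 , 196.4106],
       [  0.    ,   0.    ,   1.    ]]), 'cam_to_world': array([[ 0.9678,  0.1896, -0.1658,  0.3522],
       [-0.2519,  0.7309, -0.6344, -0.7669],
       [ 0.0009,  0.6557,  0.755 ,  0.9749],
       [ 0.    ,  0.    ,  0.    ,  1.    ]])}
```

View pics/scene0.png

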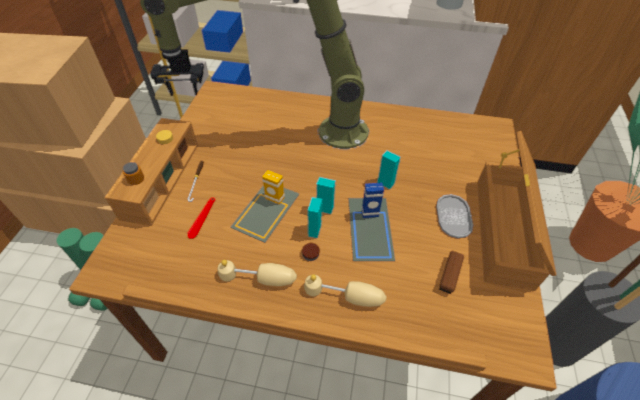

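View pics/side0.png

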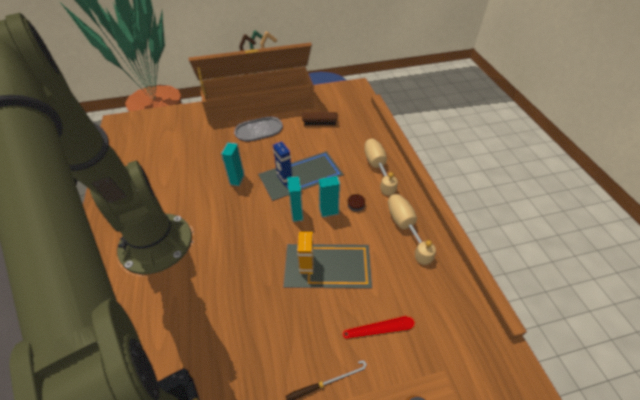

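```bash
cat > h.py <<'E'
import numpy as np,cv2
def load(n):
    z=np.load(n);return z['p'],z['d'],z['intrinsics'],z['cam_to_world']
def cloud(d,K,T):
    v,u=np.mgrid[:d.shape[0],:d.shape[1]]
    P=np.stack([(u-K[0,2])/K[0,0]*d,-(v-K[1,2])/K[1,1]*d,-d],-1)
    return P@T[:3,:3].T+T[:3,3]
def proj(X,K,T):
    c=(np.asarray(X)-T[:3,3])@T[:3,:3]
    return np.stack([K[0,0]*c[...,0]/-c[...,2]+K[0,2],K[1,1]*-c[...,1]/-c[...,2]+K[1,2]],-1)
E
python3 - <<'E'
from h import *
for n in("scene","side"):
    p,d,K,T=load(n+"0.npz")
    # rectify to plane z=0.003, 1.5mm/px, x 0.3..0.85 down, y
    X0,X1,Y0,Y1=0.3,0.9,-0.45,0.35;s=0.001
    xs,ys=np.meshgrid(np.arange(X1,X0,-s),np.arange(Y1,Y0,-s),indexing='ij')
    uv=proj(np.stack([xs,ys,0*xs+.003],-1),K,T).astype(np.float32)
    im=cv2.remap(p,uv[...,0],uv[...,1],cv2.INTER_CUBIC)
    cv2.imwrite(f"pics/top_{n}.png",im)
    P=cloud(d,K,T);m=(P[...,2]>.1)&(P[...,2]<.2)&(P[...,0]>.3)&(P[...,0]<.9)&(abs(P[...,1])<.45)
    k,l,st,c=cv2.connectedComponentsWithStats(m.astype(np.uint8))
    for i in range(1,k):
        if st[i,4]>15:
            q=P[l==i];print(n,c[i],st[i,4],q.mean(0),q[:,2].max(),p[l==i].mean(0))
E
```

```text
scene [392.67346939 165.87755102] 49 [0.3034837  0.22618712 0.12708338] 0.15584258402541673 [104.34693878 110.06122449   1.34693878]
scene [271.91428571 178.28571429] 245 [ 0.44966291 -0.19420397  0.1217737 ] 0.13337847251533042 [ 30.66530612 153.20816327 197.91836735]
scene [324.86319218 186.37459283] 307 [0.46297046 0.00189644 0.13682411] 0.15639043070495684 [131.34201954 139.39087948  18.247557  ]
scene [372.90606061 191.4030303 ] 330 [0.45388484 0.1686694  0.13869367] 0.15878946174561848 [115.87272727  76.13939394  58.16969697]
scene [313.97222222 208.80555556] 288 [ 0.57103836 -0.01449769  0.13924748] 0.15665699558987511 [140.78819444 149.03819444  15.14236111]
side [281.2191358  153.55246914] 324 [0.44236627 0.15751902 0.13677052] 0.15731984422439327 [91.38271605 64.41049383 59.41975309]
side [237.35294118 148.88235294] 17 [0.3024058  0.22769257 0.12821907] 0.15161130936363465 [74.82352941 84.88235294 59.88235294]
side [293.7090301  188.92976589] 299 [ 0.45090032 -0.01194704  0.13966299] 0.1552425380558744 [114.04682274 120.40802676  20.39130435]
side [328.39340102 186.36548223] 394 [ 0.55688977 -0.02506226  0.1358913 ] 0.1542172565234653 [105.64467005 111.78426396  21.55837563]
side [304.19020173 243.71469741] 347 [ 0.44046176 -0.20408376  0.12419632] 0.13144822250055355 [ 26.17002882 133.42651297 193.76945245]
```

Run:
```python
import cv2,numpy as np
a=cv2.imread("pics/scene0.png")[120:300,200:480]
cv2.imwrite("pics/crop0.png",cv2.resize(a,None,fx=2.8,fy=2.8,interpolation=cv2.INTER_CUBIC))
```

```text
(no output)
```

View pics/top_scene.png

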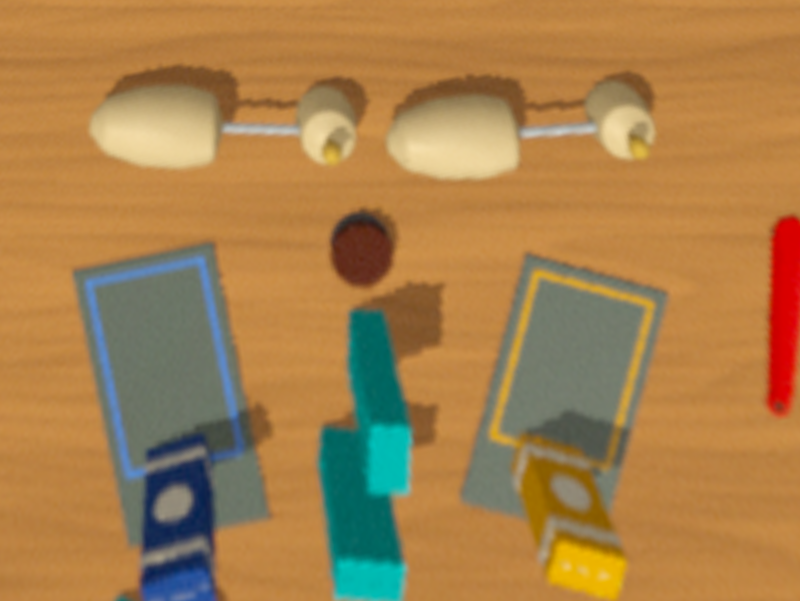

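View pics/top_side.png

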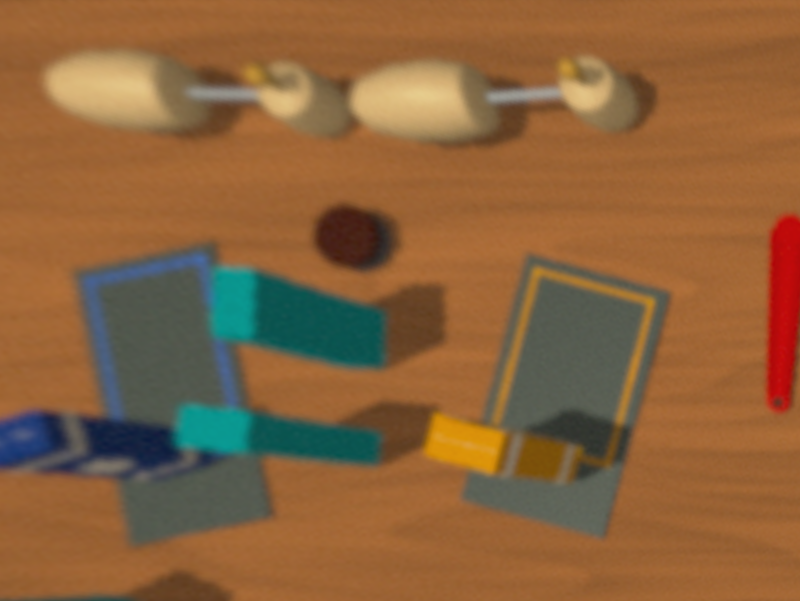

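View pics/crop0.png

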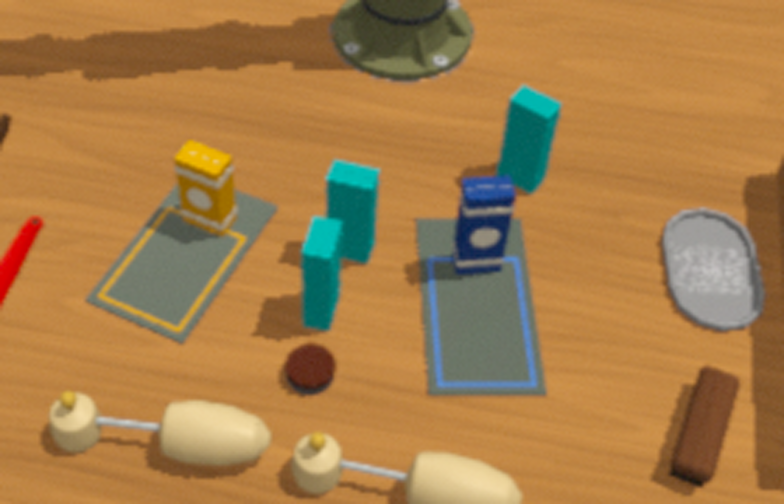

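```bash
cat > fit.py <<'E'
from h import *
from scipy.optimize import least_squares
np.set_printoptions(precision=4,suppress=True)
def mat(c,L,W):  # c: fl,fr,nr,nl (col,row) of mat
    c=np.array(c,float);w=np.stack([.9-c[:,1]*.001,.35-c[:,0]*.001],1)
    far=(w[0]+w[1])/2;near=(w[2]+w[3])/2
    yv=(w[0]-w[1])+(w[3]-w[2]);xv=far-near;
    a1=np.arctan2(xv[1],xv[0]);a2=np.arctan2(-yv[0],yv[1])
    a=(2*a1+a2)/3;u=np.array([np.cos(a),np.sin(a)])
    o=(far+near)/2+u*.029
    print("mat",o,np.degrees([a1,a2]),np.linalg.norm(xv),np.linalg.norm(yv)/2);return o,a
if __name__=="__main__":
    B=mat([(75.5,271.5),(213,243.5),(270.5,516.5),(131,545.5)],.2,.12)
    O=mat([(527.5,254),(668,292.5),(604,537),(461.5,500.5)],.174,.124)
    for nm,(o,a),L,dims,g in(("blue",B,.2,(.036,.060,.150),(.45,.165)),("ochre",O,.174,(.038,.064,.124),(.44,-.2))):
        u=np.array([np.cos(a),np.sin(a)])
        def sdf(P,pr):
            c,s=np.cos(pr[2]),np.sin(pr[2]);q=P-[pr[0],pr[1],.003+dims[2]/2]
            l=np.stack([c*q[:,0]+s*q[:,1],-s*q[:,0]+c*q[:,1],q[:,2]],1)
            e=abs(l)-np.array(dims)/2
            return np.linalg.norm(np.maximum(e,0),axis=1)+np.minimum(e.max(1),0)
        for src in(("scene",),("side",),("scene","side")):
            Q=[]
            for n in src:
                p,d,K,T=load(n+"0.npz");P=cloud(d,K,T)
                x0=o-u*(L/2);hue=p.astype(int)
                if nm=="blue": cm=(hue[...,0]-hue[...,1]>15)
                else: cm=(hue[...,2]-hue[...,0]>60)
                m=(P[...,2]>.02)&(P[...,2]<dims[2]+.02)&(np.hypot(P[...,0]-x0[0],P[...,1]-x0[1])<.075)&cm
                Q.append(P[m])
            Q=np.concatenate(Q)
            r=least_squares(lambda v:sdf(Q,v),[*x0,a],loss='soft_l1',f_scale=.002)
            x=r.x;f=x[:2]+dims[0]/2*np.array([np.cos(x[2]),np.sin(x[2])])-o
            l=np.array([f@u,f@[-u[1],u[0]]])
            print(nm,src,len(Q),x[:2],np.degrees(x[2]),"rms",np.sqrt(np.mean(sdf(Q,x)**2)),"foot edge in mat",l,"inside",l[0]+L/2,"rel",np.degrees(x[2]-a))
E
python3 fit.py
```

```text
mat [0.5342 0.1834] [11.672  11.6278] 0.27927495412227715 0.1414019094637693
mat [ 0.532  -0.2227] [-14.8297 -14.8432] 0.2539591502584619 0.14638476696705843
blue ('scene',) 415 [0.4439 0.169 ] 17.361873544635618 rms 0.001957293750445748 foot edge in mat [-0.0734  0.0059] inside 0.026578502542750015 rel 5.704574436621282
blue ('side',) 350 [0.4431 0.1696] 17.54446151969948 rms 0.0016220171321575765 foot edge in mat [-0.074   0.0067] inside 0.025977400472517356 rel 5.887162411685148
blue ('scene', 'side') 765 [0.4436 0.1695] 17.24332288568476 rms 0.0018201073187587027 foot edge in mat [-0.0736  0.0065] inside 0.026441677849252554 rel 5.586023777670423
ochre ('scene',) 423 [ 0.4422 -0.1971] -15.769476399486422 rms 0.0019180472274588775 foot edge in mat [-0.0744  0.0015] inside 0.01264375388770976 rel -0.9352938902171096
ochre ('side',) 495 [ 0.4422 -0.1965] -16.436979373102922 rms 0.00131475676955203 foot edge in mat [-0.0746  0.0018] inside 0.012445847017355044 rel -1.6027968638336092
ochre ('scene', 'side') 918 [ 0.4423 -0.1967] -15.890110764534937 rms 0.001627840628711925 foot edge in mat [-0.0744  0.0018] inside 0.012630231586200982 rel -1.0559282552656257
```

```bash
cat > plan.py <<'E'
from rig import *
import numpy as np,sys
from scipy.spatial.transform import Rotation as R
np.set_printoptions(precision=4,suppress=True)
def plan(pos,yaw,tilt=0):
    o=get_obs();M=R.from_quat(o['orientation'])
    print("t",o['time_s'],"pos",o['tool_pos'],"axes\n",M.as_matrix(),"\nF",o['wrist_force'],"w",o['gripper_width'],"q",o['q'])
    for s in(1,-1):
        z=s*np.array([-np.sin(yaw),np.cos(yaw),0]);y=np.array([0,0,-1.]);x=np.cross(y,z)
        D=R.from_matrix(np.stack([x,y,z],1))
        r=(M.inv()*D).as_rotvec();print("s",s,"rotvec",r,np.degrees(np.linalg.norm(r)),"trans now(mm)",M.inv().apply(pos-o['tool_pos'])*1e3,"in target frame",D.inv().apply(pos-o['tool_pos'])*1e3,"world",(pos-o['tool_pos'])*1e3)
E
python3 - <<'E'
from plan import *
y=np.radians(-15.9);u=np.array([np.cos(y),np.sin(y)])
c=np.array([.4423,-.1967])
p=c-u*(.019+.0095+.018);print(p,np.hypot(*p))
plan(np.array([*p,.235]),y)
from h import *
for n in("scene","side"):
    pp,d,K,T=load(n+"0.npz");P=cloud(d,K,T).reshape(-1,3)
    for y0 in np.arange(-.75,-.2,.1):
        m=(P[:,0]>.05)&(P[:,0]<.6)&(P[:,1]>y0)&(P[:,1]<y0+.1)&(P[:,2]<.5)
        q=P[m]; print(n,y0,[(round(a,2),round(q[(q[:,0]>a)&(q[:,0]<a+.1)][:,2].max(initial=0),3)) for a in np.arange(.05,.6,.1)])
E
```

```text
[ 0.3976 -0.184 ] 0.43807613010031854
t 0.1 pos [ 0.1649 -0.6283  0.2356] axes
 [[-0.9672 -0.0005  0.254 ]
 [-0.254   0.0016 -0.9672]
 [ 0.0001 -1.     -0.0017]] 
F [-0.9133 -0.1395 -0.6953] w 0.08715080982601771 q [ 1.3281  0.3217 -0.0701  1.4515  0.0226  1.3708 -0.0569]
s 1 rotvec [ 0.0007 -2.6073 -0.0021] 149.38562576745363 trans now(mm) [-337.8826    1.1677 -370.6259] in target frame [102.0417   0.5829 491.0363] world [232.6617 444.2947  -0.5829]
s -1 rotvec [0.0016 0.5343 0.0005] 30.61453189348139 trans now(mm) [-337.8826    1.1677 -370.6259] in target frame [-102.0417    0.5829 -491.0363] world [232.6617 444.2947  -0.5829]
scene -0.75 [(np.float64(0.05), np.float64(0.334)), (np.float64(0.15), np.float64(0.473)), (np.float64(0.25), np.float64(0.158)), (np.float64(0.35), np.float64(0.159)), (np.float64(0.45), np.float64(0.199)), (np.float64(0.55), np.float64(0.197))]
scene -0.65 [(np.float64(0.05), np.float64(0.488)), (np.float64(0.15), np.float64(0.5)), (np.float64(0.25), np.float64(0.158)), (np.float64(0.35), np.float64(0.158)), (np.float64(0.45), np.float64(0.196)), (np.float6
[... 1860 characters left out ...]
15), np.float64(0.007)), (np.float64(0.25), np.float64(0.005)), (np.float64(0.35), np.float64(0.007)), (np.float64(0.45), np.float64(0.013)), (np.float64(0.55), np.float64(0.011))]
side -0.3500000000000001 [(np.float64(0.05), np.float64(0.006)), (np.float64(0.15), np.float64(0.006)), (np.float64(0.25), np.float64(0.005)), (np.float64(0.35), np.float64(0.011)), (np.float64(0.45), np.float64(0.009)), (np.float64(0.55), np.float64(0.008))]
side -0.2500000000000001 [(np.float64(0.05), np.float64(0.006)), (np.float64(0.15), np.float64(0.006)), (np.float64(0.25), np.float64(0.007)), (np.float64(0.35), np.float64(0.131)), (np.float64(0.45), np.float64(0.131)), (np.float64(0.55), np.float64(0.008))]
```

{"api": "play_rows", "payload": {
  "moves": [
    {"twist":[0,0,0],"translation":[-32,0,-36],"jaw":20},
    {"twist":[0,0,0],"translation":[-32,0,-36],"jaw":20},
    {"twist":[0,0,0],"translation":[-32,0,-36],"jaw":20},
    {"twist":[0,0,0],"translation":[-32,0,-36],"jaw":20},
    {"twist":[0,0,0],"translation":[-32,0,-36],"jaw":20},
    {"twist":[0,0,0],"translation":[-32,0,-36],"jaw":20},
    {"twist":[0,0.13,0],"translation":[0,0,0],"jaw":20},
    {"twist":[0,0.13,0],"translation":[0,0,0],"jaw":20},
    {"twist":[0,0.13,0],"translation":[0,0,0],"jaw":20},
    {"twist":[0,0.144,0],"translation":[0,0,0],"jaw":20}
  ]
}}

```text
time_s: 1.35
tool_pos: [0.2957, -0.3707, 0.2362]
orientation: [0.099, 0.7, -0.7, -0.099]
wrist_force: [-0.7, 0.2, -0.1]
gripper_width: 0.0197
```

```bash
cat > och.py <<'E'
from plan import *
y=np.radians(-15.9);u=np.array([np.cos(y),np.sin(y)])
c=np.array([.4423,-.1967])
p=c-u*(.019+.0095+.018)
plan(np.array([*p,.235]),y)
E
python3 och.py
```

```text
t 1.35 pos [ 0.2957 -0.3707  0.2362] axes
 [[-0.9606 -0.0006 -0.278 ]
 [ 0.278   0.0005 -0.9606]
 [ 0.0007 -1.     -0.0003]] 
F [-0.7143  0.1727 -0.0755] w 0.019667686977497056 q [ 1.1182 -0.0427 -0.2677  1.8604 -0.0115  1.3232 -0.9989]
s 1 rotvec [-0.0011  3.1374  0.0005] 179.76119696350608 trans now(mm) [ -45.951     1.1985 -207.7111] in target frame [ 46.8155   1.1628 207.5182] world [101.8759 186.7533  -1.1628]
s -1 rotvec [ 0.0003 -0.0042  0.0007] 0.24290263885064836 trans now(mm) [ -45.951     1.1985 -207.7111] in target frame [ -46.8155    1.1628 -207.5182] world [101.8759 186.7533  -1.1628]
```

{"api": "play_rows", "payload": {
  "moves": [
    {"twist":[0,0,0],"translation":[-9,0,-42],"jaw":20},
    {"twist":[0,0,0],"translation":[-9,0,-42],"jaw":20},
    {"twist":[0,0,0],"translation":[-9,0,-42],"jaw":20},
    {"twist":[0,0,0],"translation":[-9,0,-42],"jaw":20},
    {"twist":[0,0,0],"translation":[-9,0,-39.5],"jaw":20},
    {"twist":[0,0,0],"translation":[0,30,0],"jaw":20},
    {"twist":[0,0,0],"translation":[0,30,0],"jaw":20},
    {"twist":[0,0,0],"translation":[0,20,0],"jaw":20},
    {"twist":[0,0,0],"translation":[0,0,0],"jaw":20}
  ]
}}

```text
time_s: 2.48
tool_pos: [0.3946, -0.183, 0.155]
orientation: [0.096, 0.701, -0.7, -0.099]
wrist_force: [-0.5, -0.7, 0.1]
gripper_width: 0.0198
```

```bash
python3 och.py
python3 - <<'E'
from rig import *
import cv2
p,d=capture("side");cv2.imwrite("pics/s1.png",cv2.resize(p[140:320,200:420],None,fx=3,fy=3,interpolation=2))
E
```

```text
t 2.475 pos [ 0.3946 -0.183   0.155 ] axes
 [[-0.9619 -0.0034 -0.2734]
 [ 0.2734  0.0021 -0.9619]
 [ 0.0038 -1.     -0.0011]] 
F [-0.5082 -0.6667  0.0898] w 0.019779091204044644 q [ 0.9263 -0.0632 -0.5295  2.0409 -0.0354  1.1593 -1.4357]
s 1 rotvec [ 0.006  -3.141  -0.0017] 179.968116580344 trans now(mm) [ -2.8353 -80.0438  -0.004 ] in target frame [  3.1399 -80.0324  -0.0802] world [ 2.9978 -0.9373 80.0324]
s -1 rotvec [0.0011 0.0006 0.0038] 0.22873044808776669 trans now(mm) [ -2.8353 -80.0438  -0.004 ] in target frame [ -3.1399 -80.0324   0.0802] world [ 2.9978 -0.9373 80.0324]
```

View pics/s1.png

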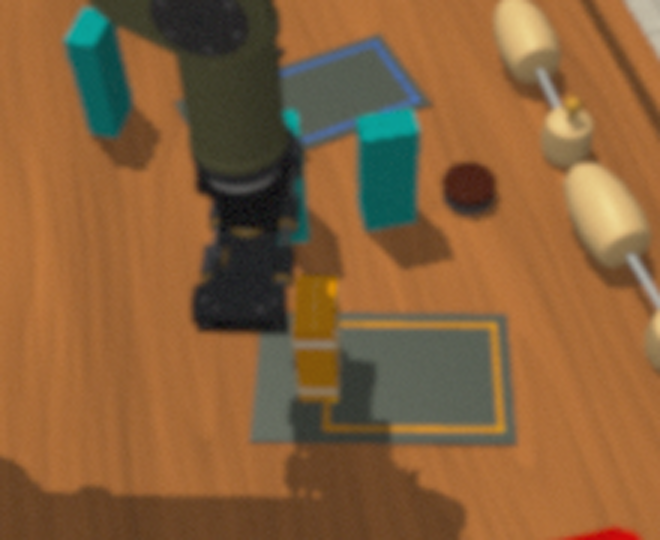

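{"api": "play_rows", "payload": {
  "moves": [
    {"twist":[0,0,0],"translation":[0,15,0],"jaw":20},
    {"twist":[0,0,0],"translation":[0,15,0],"jaw":20},
    {"twist":[0,0,0],"translation":[-4,0,0],"jaw":20},
    {"twist":[0,0,0],"translation":[-4,0,0],"jaw":20},
    {"twist":[0,0,0],"translation":[-4,0,0],"jaw":20},
    {"twist":[0,0,0],"translation":[-3,0,0],"jaw":20},
    {"twist":[0,0,0],"translation":[-3,0,0],"jaw":20},
    {"twist":[0,0,0],"translation":[-3,0,0],"jaw":20},
    {"twist":[0,0,0],"translation":[-3,0,0],"jaw":20},
    {"twist":[0,0,0],"translation":[-3,0,0],"jaw":20}
  ]
}}

```text
time_s: 3.78
tool_pos: [0.4221, -0.1912, 0.1265]
orientation: [-0.098, -0.7, 0.7, 0.098]
wrist_force: [-0.2, 0.8, 0.2]
gripper_width: 0.0201
```

```bash
python3 och.py
python3 - <<'E'
from rig import *
import cv2
p,d=capture("side");cv2.imwrite("pics/s2.png",cv2.resize(p[140:320,200:420],None,fx=3,fy=3,interpolation=2))
E
```

```text
t 3.775 pos [ 0.4221 -0.1912  0.1265] axes
 [[-0.9618 -0.     -0.2737]
 [ 0.2737 -0.0001 -0.9618]
 [ 0.     -1.      0.0001]] 
F [-0.2124  0.8348  0.1642] w 0.020079408270108755 q [ 0.9086  0.037  -0.5457  2.0162  0.0217  1.0939 -1.4948]
s 1 rotvec [ 0.     -3.1413  0.0001] 179.98165016961514 trans now(mm) [  25.5791 -108.4584   -0.2405] in target frame [ -25.5775 -108.4588    0.2425] world [-24.5325   7.2404 108.4588]
s -1 rotvec [-0.0001  0.0003  0.    ] 0.019142475078719804 trans now(mm) [  25.5791 -108.4584   -0.2405] in target frame [  25.5775 -108.4588   -0.2425] world [-24.5325   7.2404 108.4588]
```

View pics/s2.png

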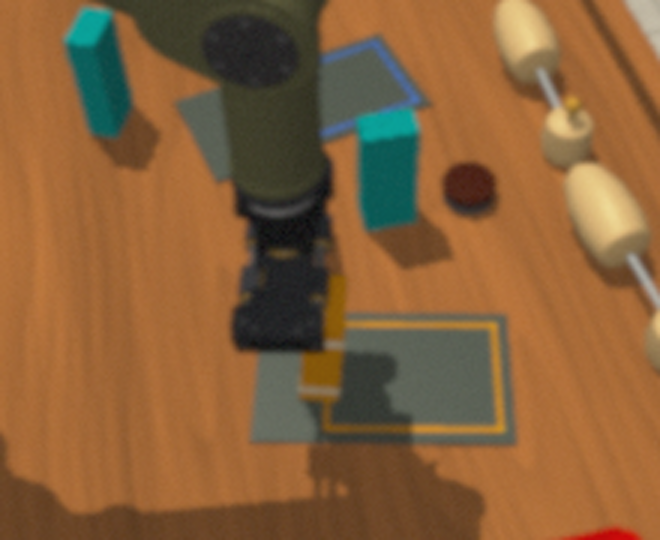

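{"api": "play_rows", "payload": {
  "moves": [
    {"twist":[0,0,0],"translation":[-3,0,0],"jaw":20},
    {"twist":[0,0,0],"translation":[-3,0,0],"jaw":20},
    {"twist":[0,0,0],"translation":[-3,0,0],"jaw":20},
    {"twist":[0,0,0],"translation":[-3,0,0],"jaw":20},
    {"twist":[0,0,0],"translation":[-3,0,0],"jaw":20},
    {"twist":[0,0,0],"translation":[-3,0,0],"jaw":20}
  ]
}}

```text
time_s: 4.58
tool_pos: [0.4395, -0.1962, 0.1265]
orientation: [-0.098, -0.7, 0.7, 0.098]
wrist_force: [0.7, -0.2, 0.1]
gripper_width: 0.0196
```

Run:
```python
from rig import *
import cv2
p,d=capture("side");cv2.imwrite("pics/s3.png",cv2.resize(p[140:320,200:420],None,fx=3,fy=3,interpolation=2))
```

```text
(no output)
```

View pics/s3.png

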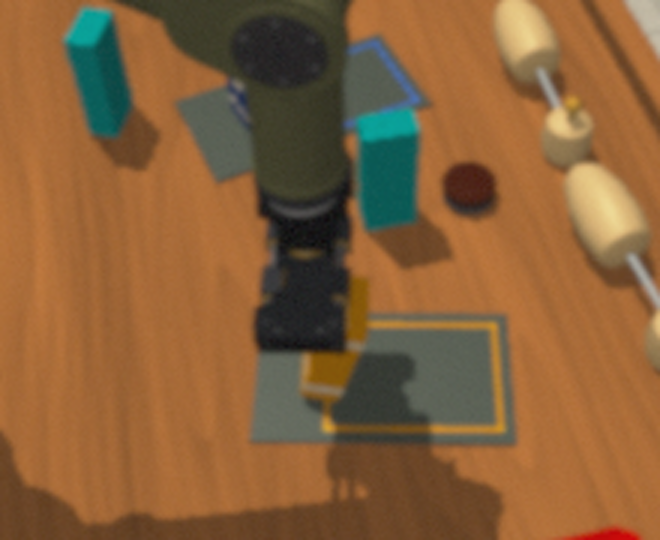

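{"api": "play_rows", "payload": {
  "moves": [
    {"twist":[0,0,0],"translation":[-3,0,0],"jaw":20},
    {"twist":[0,0,0],"translation":[-3,0,0],"jaw":20},
    {"twist":[0,0,0],"translation":[-3,0,0],"jaw":20},
    {"twist":[0,0,0],"translation":[-3,0,0],"jaw":20},
    {"twist":[0,0,0],"translation":[-3,0,0],"jaw":20},
    {"twist":[0,0,0],"translation":[0,0,0],"jaw":20},
    {"twist":[0,0,0],"translation":[0,0,0],"jaw":20},
    {"twist":[0,0,0],"translation":[0,0,0],"jaw":20}
  ]
}}

```text
time_s: 5.62
tool_pos: [0.4536, -0.2002, 0.1265]
orientation: [-0.098, -0.7, 0.7, 0.098]
wrist_force: [-0.3, -0.2, -0.6]
gripper_width: 0.0198
```

Run:
```python
from rig import *
import cv2
p,d=capture("side");cv2.imwrite("pics/s4.png",cv2.resize(p[140:320,200:420],None,fx=3,fy=3,interpolation=2))
```

```text
(no output)
```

View pics/s4.png

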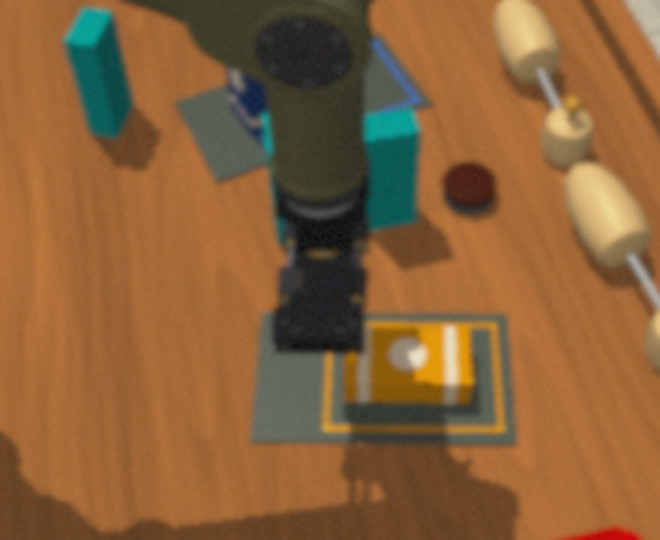

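{"api": "play_rows", "payload": {
  "moves": [
    {"twist":[0,0,0],"translation":[0,-40,0],"jaw":20},
    {"twist":[0,0,0],"translation":[0,-40,0],"jaw":20},
    {"twist":[0,0,0],"translation":[0,-30,0],"jaw":20},
    {"twist":[0,0.14,0],"translation":[0,0,0],"jaw":20},
    {"twist":[0,0.14,0],"translation":[0,0,0],"jaw":20},
    {"twist":[0,0.14,0],"translation":[0,0,0],"jaw":20},
    {"twist":[0,0.158,0],"translation":[0,0,0],"jaw":20}
  ]
}}

```text
time_s: 6.55
tool_pos: [0.4536, -0.2002, 0.2366]
orientation: [-0.295, -0.643, 0.643, 0.295]
wrist_force: [0.4, 0.5, -0.3]
gripper_width: 0.0203
```

```bash
cat > blu.py <<'E'
from plan import *
y=np.radians(17.3);u=np.array([np.cos(y),np.sin(y)])
c=np.array([.4435,.1694])
p=c-u*(.018+.0095+.018);print(p)
plan(np.array([*p,.235]),y)
E
python3 blu.py
```

```text
[0.4001 0.1559]
t 6.55 pos [ 0.4536 -0.2002  0.2366] axes
 [[-0.6522 -0.     -0.758 ]
 [ 0.758  -0.0002 -0.6522]
 [-0.0002 -1.      0.0002]] 
F [ 0.4011  0.4581 -0.3456] w 0.020344105416129195 q [ 0.9024  0.0141 -0.5412  1.8066  0.0078  1.3228 -2.0717]
s 1 rotvec [ 0.0001  1.9794 -0.0003] 113.40917765628663 trans now(mm) [ 304.7956    1.4918 -191.6174] in target frame [ 54.7517   1.5794 355.8364] world [-53.542  356.0205  -1.5794]
s -1 rotvec [-0.0003 -1.1622 -0.0001] 66.59082427804131 trans now(mm) [ 304.7956    1.4918 -191.6174] in target frame [ -54.7517    1.5794 -355.8364] world [-53.542  356.0205  -1.5794]
```

{"api": "play_rows", "payload": {
  "moves": [
    {"twist":[0,-0.166,0],"translation":[0,0,0],"jaw":20},
    {"twist":[0,-0.166,0],"translation":[0,0,0],"jaw":20},
    {"twist":[0,-0.166,0],"translation":[0,0,0],"jaw":20},
    {"twist":[0,-0.166,0],"translation":[0,0,0],"jaw":20},
    {"twist":[0,-0.166,0],"translation":[0,0,0],"jaw":20},
    {"twist":[0,-0.166,0],"translation":[0,0,0],"jaw":20},
    {"twist":[0,-0.166,0],"translation":[0,0,0],"jaw":20},
    {"twist":[0,0,0],"translation":[0,0,-40],"jaw":20},
    {"twist":[0,0,0],"translation":[0,0,-40],"jaw":20}
  ]
}}

```text
time_s: 7.68
tool_pos: [0.4292, -0.123, 0.2364]
orientation: [-0.108, 0.699, -0.699, 0.108]
wrist_force: [0.5, 0.9, -0.5]
gripper_width: 0.0198
```

```bash
python3 blu.py
```

```text
[0.4001 0.1559]
t 7.675 pos [ 0.4292 -0.123   0.2364] axes
 [[-0.9535 -0.0001  0.3012]
 [-0.3012  0.0006 -0.9535]
 [-0.0001 -1.     -0.0006]] 
F [ 0.5024  0.853  -0.506 ] w 0.01980105554139442 q [ 0.8707 -0.1101 -0.5998  1.9065 -0.0645  1.3269 -0.9755]
s 1 rotvec [-0.0002 -3.1375 -0.0009] 179.76740226381241 trans now(mm) [ -56.253     1.5661 -274.6939] in target frame [ 55.1376   1.3991 274.9209] world [-29.1113 278.8802  -1.3991]
s -1 rotvec [ 0.0006  0.0041 -0.0001] 0.23508793035841058 trans now(mm) [ -56.253     1.5661 -274.6939] in target frame [ -55.1376    1.3991 -274.9209] world [-29.1113 278.8802  -1.3991]
```

{"api": "play_rows", "payload": {
  "moves": [
    {"twist":[0,0.004,0],"translation":[-40,0,-20],"jaw":20},
    {"twist":[0,0,0],"translation":[-15,0,-35],"jaw":20},
    {"twist":[0,0,0],"translation":[0,0,-40],"jaw":20},
    {"twist":[0,0,0],"translation":[0,0,-40],"jaw":20},
    {"twist":[0,0,0],"translation":[0,0,-40],"jaw":20},
    {"twist":[0,0,0],"translation":[0,0,-40],"jaw":20},
    {"twist":[0,0,0],"translation":[0,0,-40],"jaw":20},
    {"twist":[0,0,0],"translation":[0,0,-20],"jaw":20},
    {"twist":[0,0,0],"translation":[0,0,0],"jaw":20}
  ]
}}

```text
time_s: 8.8
tool_pos: [0.3994, 0.1564, 0.2367]
orientation: [0.108, -0.698, 0.699, -0.108]
wrist_force: [0.2, -1.5, 0.6]
gripper_width: 0.0199
```

```bash
python3 blu.py
python3 - <<'E'
from rig import *
import cv2,numpy as np
for n in ("side","scene"):
    p,d=capture(n);cv2.imwrite(f"pics/{n}5.png",p);np.savez(f"{n}5.npz",p=p,d=d,**calibration(n))
E
```

```text
[0.4001 0.1559]
t 8.8 pos [0.3994 0.1564 0.2367] axes
 [[-0.9535  0.0007  0.3015]
 [-0.3015 -0.0009 -0.9535]
 [-0.0004 -1.      0.0011]] 
F [ 0.2101 -1.5407  0.5806] w 0.019861191554819933 q [ 0.6342 -0.2116 -0.9307  1.9324 -0.1728  1.3397 -1.5103]
s 1 rotvec [-0.0007 -3.1373  0.0017] 179.7524671793319 trans now(mm) [-0.4308  1.6837  0.6668] in target frame [ 0.4344  1.6828 -0.6668] world [ 0.613  -0.5075 -1.6828]
s -1 rotvec [-0.0011  0.0043 -0.0004] 0.2566673532080382 trans now(mm) [-0.4308  1.6837  0.6668] in target frame [-0.4344  1.6828  0.6668] world [ 0.613  -0.5075 -1.6828]
```

View pics/side5.png

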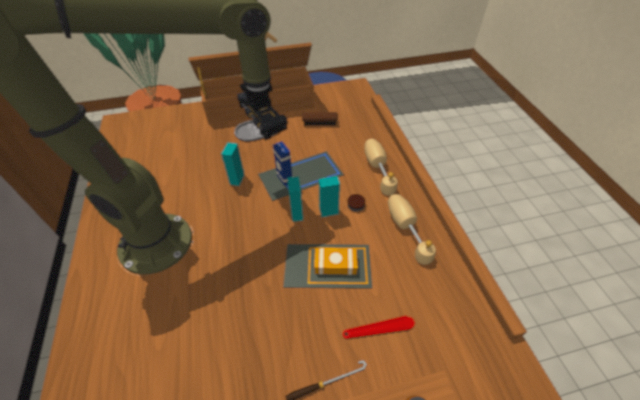

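View pics/scene5.png

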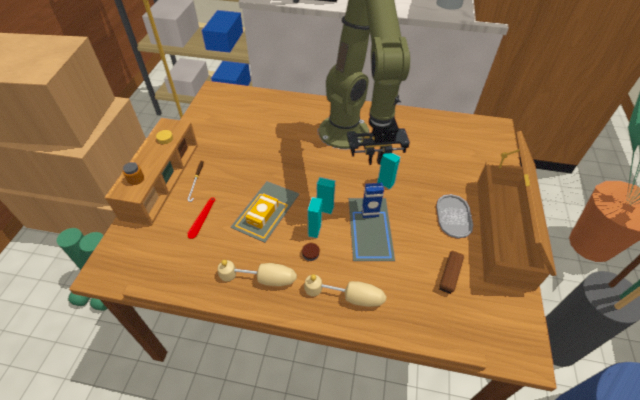

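{"api": "play_rows", "payload": {
  "moves": [
    {"twist":[0,0.004,0],"translation":[0,30,0.5],"jaw":20},
    {"twist":[0,0,0],"translation":[0,30,0],"jaw":20},
    {"twist":[0,0,0],"translation":[0,26,0],"jaw":20},
    {"twist":[0,0,0],"translation":[-4,0,0],"jaw":20},
    {"twist":[0,0,0],"translation":[-4,0,0],"jaw":20},
    {"twist":[0,0,0],"translation":[-4,0,0],"jaw":20},
    {"twist":[0,0,0],"translation":[-3,0,0],"jaw":20},
    {"twist":[0,0,0],"translation":[-3,0,0],"jaw":20},
    {"twist":[0,0,0],"translation":[-3,0,0],"jaw":20},
    {"twist":[0,0,0],"translation":[-3,0,0],"jaw":20}
  ]
}}

```text
time_s: 10.15
tool_pos: [0.4231, 0.1617, 0.1505]
orientation: [0.105, -0.699, 0.699, -0.105]
wrist_force: [-0.4, -0.4, 0.7]
gripper_width: 0.02
```

```bash
python3 blu.py
python3 - <<'E'
from rig import *
import cv2
p,d=capture("side");a=p[90:230,200:380]
q,d=capture("scene");b=q[110:280,270:450]
a=cv2.resize(a,(390,303),interpolation=2);b=cv2.resize(b,(390,368),interpolation=2)
a=cv2.copyMakeBorder(a,0,65,0,0,0);cv2.imwrite("pics/b1.png",cv2.hconcat([a,b]))
E
```

```text
[0.4001 0.1559]
t 10.15 pos [0.4231 0.1617 0.1505] axes
 [[-0.9557 -0.0001  0.2945]
 [-0.2945 -0.0003 -0.9557]
 [ 0.0002 -1.      0.0002]] 
F [-0.3617 -0.4341  0.6567] w 0.019953280654392714 q [ 0.6341 -0.0046 -1.0388  1.9994 -0.0042  1.1448 -1.6748]
s 1 rotvec [-0.0003  3.1386 -0.0003] 179.82604180008377 trans now(mm) [ 23.7236 -84.4877  -1.1627] in target frame [-23.7017 -84.4925   1.2519] world [-23.0018  -5.853   84.4925]
s -1 rotvec [-0.0002 -0.003   0.0002] 0.17478872317056915 trans now(mm) [ 23.7236 -84.4877  -1.1627] in target frame [ 23.7017 -84.4925  -1.2519] world [-23.0018  -5.853   84.4925]
```

View pics/b1.png

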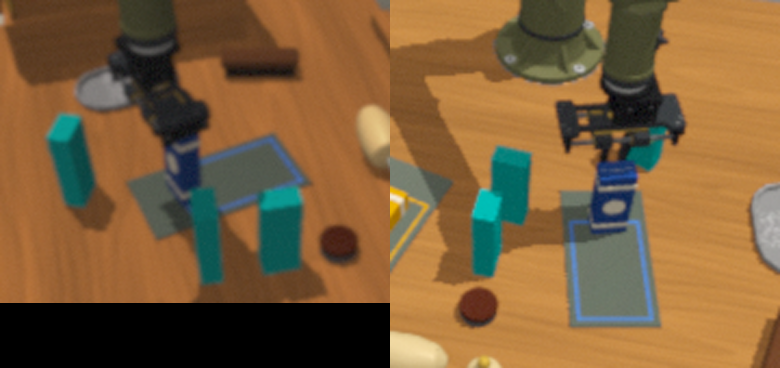

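Fingers are behind the blue carton's top and it has begun tilting (foot in place). Continuing slowly.

{"api": "play_rows", "payload": {
  "moves": [
    {"twist":[0,0,0],"translation":[-3,0,0],"jaw":20},
    {"twist":[0,0,0],"translation":[-3,0,0],"jaw":20},
    {"twist":[0,0,0],"translation":[-3,0,0],"jaw":20},
    {"twist":[0,0,0],"translation":[-3,0,0],"jaw":20},
    {"twist":[0,0,0],"translation":[-3,0,0],"jaw":20},
    {"twist":[0,0,0],"translation":[-3,0,0],"jaw":20},
    {"twist":[0,0,0],"translation":[-3,0,0],"jaw":20}
  ]
}}

```text
time_s: 11.12
tool_pos: [0.4433, 0.1679, 0.1505]
orientation: [0.105, -0.699, 0.699, -0.105]
wrist_force: [0.2, -0.1, 0.2]
gripper_width: 0.0199
```

```bash
cat > look.py <<'E'
from rig import *
import cv2,sys
p,d=capture("side");a=p[90:230,200:380]
q,d=capture("scene");b=q[110:280,270:450]
a=cv2.resize(a,(390,303),interpolation=2);b=cv2.resize(b,(390,368),interpolation=2)
a=cv2.copyMakeBorder(a,0,65,0,0,0);cv2.imwrite(sys.argv[1],cv2.hconcat([a,b]))
E
python3 look.py pics/b2.png
```

```text
(no output)
```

View pics/b2.png

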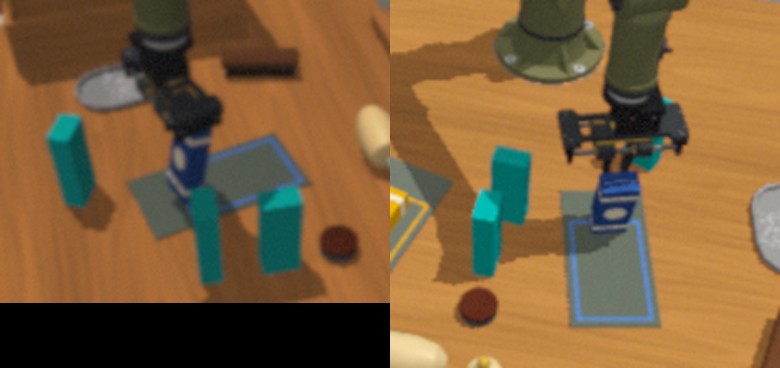

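{"api": "play_rows", "payload": {
  "moves": [
    {"twist":[0,0,0],"translation":[-3,0,0],"jaw":20},
    {"twist":[0,0,0],"translation":[-3,0,0],"jaw":20},
    {"twist":[0,0,0],"translation":[-3,0,0],"jaw":20},
    {"twist":[0,0,0],"translation":[-3,0,0],"jaw":20},
    {"twist":[0,0,0],"translation":[-3,0,0],"jaw":20},
    {"twist":[0,0,0],"translation":[0,0,0],"jaw":20},
    {"twist":[0,0,0],"translation":[0,0,0],"jaw":20},
    {"twist":[0,0,0],"translation":[0,0,0],"jaw":20}
  ]
}}

```text
time_s: 12.22
tool_pos: [0.4573, 0.1722, 0.1505]
orientation: [0.105, -0.699, 0.699, -0.105]
wrist_force: [-0.8, 0.3, -0.6]
gripper_width: 0.0199
```

```bash
python3 look.py pics/b3.png
```

```text
(no output)
```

View pics/b3.png

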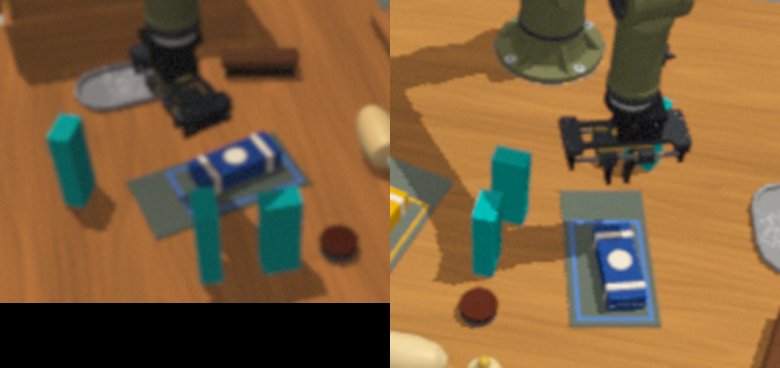

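{"api": "play_rows", "payload": {
  "moves": [
    {"twist":[0,0,0],"translation":[0,-40,0],"jaw":20},
    {"twist":[0,0,0],"translation":[0,-40,0],"jaw":20},
    {"twist":[0,0,0],"translation":[0,0,0],"jaw":20}
  ]
}}

```text
time_s: 12.7
tool_pos: [0.4593, 0.1731, 0.2335]
orientation: [0.103, -0.699, 0.699, -0.107]
wrist_force: [0.6, -0.1, -0.5]
gripper_width: 0.0202
```

```bash
cat > fit2.py <<'E'
from rig import *
from h import *
from fit import mat
from scipy.optimize import least_squares
np.set_printoptions(precision=4,suppress=True)
V={}
for n in("scene","side"):
    p,d=capture(n);k=calibration(n);V[n]=(p,d,k['intrinsics'],k['cam_to_world']);cv2.imwrite(f"pics/{n}_fin.png",p)
B=mat([(75.5,271.5),(213,243.5),(270.5,516.5),(131,545.5)],.2,.12)
O=mat([(527.5,254),(668,292.5),(604,537),(461.5,500.5)],.174,.124)
for nm,(o,a),L,dims in(("blue",B,.2,(.150,.060,.036)),("ochre",O,.174,(.124,.064,.038))):
    u=np.array([np.cos(a),np.sin(a)]);w=np.array([-u[1],u[0]])
    def sdf(P,pr):
        c,s=np.cos(pr[2]),np.sin(pr[2]);q=P-[pr[0],pr[1],.003+dims[2]/2]
        l=np.stack([c*q[:,0]+s*q[:,1],-s*q[:,0]+c*q[:,1],q[:,2]],1)
        e=abs(l)-np.array(dims)/2
        return np.linalg.norm(np.maximum(e,0),axis=1)+np.minimum(e.max(1),0)
    for src in(("scene",),("side",),("scene","side")):
        Q=[]
        for n in src:
            p,d,K,T=V[n];P=cloud(d,K,T)
            m=(P[...,2]>.012)&(P[...,2]<.06)&(abs((P[...,:2]-o)@u)<L/2+.02)&(abs((P[...,:2]-o)@w)<.072)
            Q.append(P[m])
        Q=np.concatenate(Q)
        x=least_squares(lambda v:sdf(Q,v),[*Q[:,:2].mean(0),a],loss='soft_l1',f_scale=.002).x
        c,s=np.cos(x[2]),np.sin(x[2])
        C=np.array([[i*dims[0]/2,j*dims[1]/2] for i in(-1,1) for j in(-1,1)])@np.array([[c,s],[-s,c]])+x[:2]-o
        top=Q[(abs(sdf(Q,x))<.004)&(Q[:,2]>.03)]
        A=np.c_[top[:,:2],np.ones(len(top))];pl=np.linalg.lstsq(A,top[:,2],rcond=None)[0]
        print(nm,src,len(Q),np.degrees(x[2]-a),"rms",np.sqrt(np.mean(sdf(Q,x)**2)),"topz",np.median(top[:,2]),"slope",pl[:2],"\n",np.stack([C@u,C@w],1)*1e3)
E
python3 fit2.py
```

```text
mat [0.5342 0.1834] [11.672  11.6278] 0.27927495412227715 0.1414019094637693
mat [ 0.532  -0.2227] [-14.8297 -14.8432] 0.2539591502584619 0.14638476696705843
blue ('scene',) 728 5.04298072117656 rms 0.002701153505849934 topz 0.03971092854573022 slope [-0.0069  0.0013] 
 [[-63.8749 -23.844 ]
 [-69.1491  35.9238]
 [ 85.5445 -10.6585]
 [ 80.2703  49.1092]]
blue ('side',) 681 5.000123165650248 rms 0.0018574419780581376 topz 0.038909894920089894 slope [-0.0105  0.0295] 
 [[-65.0073 -22.8841]
 [-70.2368  36.8875]
 [ 84.4219  -9.8105]
 [ 79.1924  49.9612]]
blue ('scene', 'side') 1409 4.961189178422573 rms 0.0023427216364173154 topz 0.03932341232378689 slope [-0.0081  0.0176] 
 [[-64.4359 -23.0818]
 [-69.6248  36.6935]
 [ 85.0021 -10.1096]
 [ 79.8132  49.6656]]
ochre ('scene',) 644 -0.5762885211746878 rms 0.0028220605929371047 topz 0.041655499970293386 slope [-0.0158 -0.0255] 
 [[-68.7481 -30.4683]
 [-68.1044  33.5285]
 [ 55.2456 -31.7155]
 [ 55.8893  32.2813]]
ochre ('side',) 1016 -0.8969158236911529 rms 0.0015555749993538376 topz 0.04104306727194945 slope [0.0105 0.0327] 
 [[-69.2752 -30.0481]
 [-68.2734  33.9441]
 [ 54.7096 -31.9891]
 [ 55.7114  32.0031]]
ochre ('scene', 'side') 1660 -0.7860470816707833 rms 0.0021382920784065508 topz 0.04120911416671513 slope [0.0015 0.0133] 
 [[-68.8969 -30.194 ]
 [-68.0189  33.8   ]
 [ 55.0914 -31.8951]
 [ 55.9694  32.0989]]
```

```bash
python3 -c "
from rig import *
print(close_job())"
```

```text
the job is handed in; nothing more can be done
None
```

View pics/scene_fin.png

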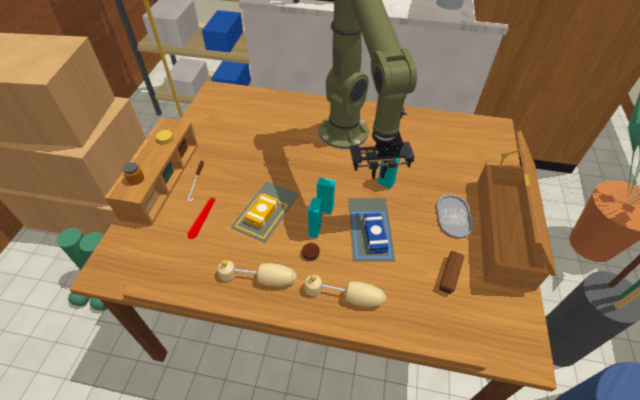

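I tipped the ochre carton and then the blue one onto their mats with slow pushes near the top. I then raised the gripper clear and handed the job in at about 13 s of the 38 s allowed; no verdict was reported.

- **Placement:** fits from both cameras show both cartons lying flat. All four corners of each are inside their outline, by about 10 mm at the tightest for blue and 18 mm for ochre. The two cameras agreed within about 1 mm.
- **Turn:** blue lies turned about 5° from its mat, as it stood at the start; ochre is within 1°.
- **Forces:** the wrist readings at the end of each move were no more than about 2 N, which is sensor noise level. I did not record the force between readings.
- **Other objects:** the tin, boot trees, tray, brush, shoehorn, button hook and turquoise boxes look unmoved in the final picture. I checked them by eye only and did not measure them.

No check failed or disagreed.

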